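Wedge the rocking tube heater on the lab bench

TASK

The white tube heater rocks because the foot at its front left corner is too short: push the wooden wedge, thin end first, under that foot, just far enough that the heater stops rocking and still stands level. Prove it by pressing down firmly with a fingertip for a second on the rubber pad on top of that corner; if the corner still gives way, push the wedge in a little more and press again. Then take the hand away and leave everything standing: only push and press, pick nothing up, do not shove the heater along the bench, and leave the other things alone.

Things in the scene. Friction and masses are not known exactly. Their poses are not given: they have to be found in the camera images.
- heater: dry-block tube heater, loose, 1.7 to 2.4 kg: white case 170 (its x) x 210 mm (its y), from 20 to 65 mm above the bench; aluminium well block 90 x 90 mm, top at 95 mm, at x 22, y -35 mm. Origin: on the bench under the case's middle; x points from the front (dial; robot side) to the back, y to its left. Stands level on three rubber feet, 12 mm in diameter, at x, y = -63,-83; 63,83; 63,-83 mm
- short_foot (a point): bench-level point below the middle of the fourth foot (heater x -63, y 83 mm, front left), fixed to the heater, axes as the heater's. This foot, 12 mm in diameter, outer side 16 mm behind the heater's front face, is too short: with the heater level it hangs 4.5 to 9 mm above the bench, different each time and not shown: find it by touch
- pad: round flat black rubber pad, 26 mm in diameter, on the case top right above the short foot (the other corners have the same). Origin: centre of its top face, 69 mm above the bench when level. Pressed with 2 to 3 N the corner sinks, the heater rocking on the diagonal 100 mm away, until the short foot meets bench or wedge; it rocks back when let go. The proof: a press of over 5 N here
- wedge: plain wooden wedge lying on the bench in front of the short foot, thin end towards the heater, loose, 80 g: 100 mm long (its x), 60 mm wide (its y), flat underneath, its top sloping straight from 20 mm high at the thick end to 2 mm at the thin end (1.8 mm per 10 mm). Origin: centre of its underside; x points to the thin end. It does not slip back when loaded.
- wedge_tip (a point): middle of the wedge's thin edge, on the bench, 50 mm along x from the wedge's origin; axes as the wedge's
- dish: small lidded culture dish, 64 mm in diameter, 15 mm high, in front of the heater to the right of the wedge; origin centre of its underside; leave alone
- pen: marker pen lying on the bench, 120 mm long (its x), 14 mm thick, right of the dish; origin centre of its underside; leave alone
- vial: small jar, 36 mm in diameter, 62 mm high, left of the wedge; origin centre of its underside; leave alone
- beaker: beaker, 70 mm in diameter, 90 mm high, towards the side of the bench; origin centre of its underside; leave alone
- tipbox: box of pipette tips, 122 x 82 x 72 mm, towards the side of the bench; origin centre of its underside; leave alone
There are look-alikes about, which are no part of the job. There is more than one size of the wedge; the job needs the largest.

How it is judged:
By the outcome, as a careful person would: the job done as asked, in the order asked, and still so for the second after the job is handed in, with the robot touching nothing.
It also fails if it takes over 72 s, if anything falls off the work surface, if the arm or the gripper's body presses on something with over 40 N, if the wrist force passes 120 N, or if a joint passes its speed limit or range.

ROBOT

A 7-joint arm with a two-finger parallel gripper is mounted at the origin on the work surface. World frame = base frame: x ahead of the robot, y to its left, z up, the work surface at z = 0. Lengths are in m, angles in degrees, forces in N, time in s.
With the tool pointing down it reaches from about 0.425 to 1.025 m from the base axis. Payload 3.6 kg.
Tool frame: the origin (TCP) lies midway between the tips of the shut fingers; the grasp point (between the pads) lies 19 mm behind it; z points along the fingers, y is the line along which they close (so a half turn about z gives the same grasp; the last joint's range is limited). The gripper opens to 85 mm and grips with 20 to 120 N. Pads are 22 mm wide; open, the fingers measure 114 mm over their backs; the gripper's body (76 mm by 85 mm) begins 54 mm behind the grasp point. The pads swing forward as they close: fully open they stand 13 mm farther back than shut.
Start: joints at [-76.404, 33.873, 2.773, 92.16, -1.908, 54.013, -1.931], TCP at [0.235, 0.686, 0.205] pointing down, gripper open.
Joint ranges: [-153.93, 153.93], [-27.13, 128.08], [-72.61, 78.16], [10.71, 143.7], [-87.88, 267.88], [4.46, 118.87], [-176.78, 176.78]. Speed limits (degrees/s): [147.25, 147.25, 180, 180, 180, 180, 180].

INTERFACE

Orientations are given as a 3x3 rotation matrix whose columns are the frame's x, y, z axes.
In Python, from bench import manip gives the robot as it stands. The module is installed in compiled form; this text tells all that it offers.
- The arm moves only by the tool servo_tool, never from a script. Its argument "motion" is a list of rows, each a list of 6 numbers: the shift along the tool's x, y, z in mm, then the turn, a rotation vector about the tool's x, y, z in rad. A call has 1 to 10 rows; each row is the pose to reach, as a shift and turn from the pose commanded when the call began, along the tool's axes at that moment; what a row does not reach only later rows make up. A row lasts 1/12 s, in which the tool goes at most 41.7 mm and 7.16 degrees, less where a joint would pass 70% of its speed; a pose out of reach is approached as far as the arm can. A call with a gripper value outside its range is refused whole. "hand" is the opening, from -1 (shut) to 1 (fully open), set as the call begins (left out, the last holds). The fingers move at their own pace and stop on an object; "squeeze" is the grip in N (left out, the last holds). Time passes only in rows, so rows that repeat a pose let the fingers close. It gives the time, the measured TCP pose, the force, the opening and the grip force at its end, in the units of the state.
- manip.observe(): the state, without advancing time (a new reading comes with each control period).
- manip.camera(name): name is "scene" or "top" or "wrist"; returns a dict with "img" (480x640x3 uint8, red, green, blue), "camera_matrix" (3x3 intrinsics, pixels), "k1" (the pictures are not rectified: a ray, as slopes to the right and down, at radius r is drawn at 1 + k1 r^2 times it, then the intrinsics apply), "R" (3x3) and "t" (3): a world point X has camera coordinates R X + t; the wrist camera has in their place "T_tool_cam" (4x4, takes a point from camera to tool coordinates, whose origin is the TCP and whose axes are the flange's). Camera axes: x right, y down, z forward; pixel columns grow to the right and rows downward; lengths in m; the calibration is good to about 2 mm. A picture is of the moment at which its call begins: read the wrist's pose just before it. There is no depth.
- manip.close_job(): hands the job in; it is judged then, once.
The state is a dict: "time_s": time; "q": joint angles; "dq": joint speeds; "tau": joint torques, N m; "eef_pos": TCP position; "eef_rot": TCP orientation; "ft_force": force on the tool from outside, world axes, zero at the start; "torque": the same for the moment, N m; "opening": finger opening in m; "finger_force": force on a finger pad.
Only numpy, scipy, OpenCV 4.12 (cv2) and the standard library are available. Lean on these libraries where they do the work, as an engineer would, in place of code of your own. Each camera call takes 0.05 s, during which the arm holds its last target. There are 200 camera calls.

## Working session

There is one attempt and no reset: what is moved stays moved. The work goes in short steps, Python scripts to look and compute and a tool call to move; the robot and the scene stay as the last step left them, time stands still between calls to the robot, and variables do not carry over. Pictures are saved under pics/ and viewed, at most 10 in all, crops included, and the job is handed in when it is done.

Besides the shell and the picture viewer there is one more tool, called after ">>>" in YAML: its name, and indented under it one key for each argument. servo_tool: Moves the arm, as the interface text tells. Its arguments: {"type":"object","properties":{"motion":{"type":"array","items":{"type":"array","items":{"type":"number"}}},"hand":{"type":"number"},"squeeze":{"type":"number"}},"required":["motion"]}

```bash
mkdir -p pics
cat > h.py <<'E'
import numpy as np, cv2
from bench import manip
def snap(n,f):
    c=manip.camera(n); cv2.imwrite('pics/'+f,c['img'][:,:,::-1]); return c
def ray(c,uv,z):
    """pixel -> world point on plane z (fixed cams)"""
    K=c['camera_matrix'];p=cv2.undistortPoints(np.array([[uv]],float),K,np.array([c['k1'],0,0,0.]))[0,0]
    R=np.array(c['R']);t=np.array(c['t']);o=-R.T@t;d=R.T@np.array([p[0],p[1],1]);return o+d*(z-o[2])/d[2]
def proj(c,X):
    R=np.array(c['R']);p=R@np.array(X)+c['t'];a=p[:2]/p[2];a=a*(1+c['k1']*(a@a));K=c['camera_matrix'];return K[:2,:2]@a+K[:2,2]
E
python3 - <<'E'
from h import *
import pickle
d={n:snap(n,n+'1.png') for n in('top','scene')}
pickle.dump(d,open('c.pkl','wb'))
s=manip.observe();print(s['eef_pos'],s['eef_rot'],s['ft_force'],s['time_s'])
E
```

```text
[0.23518682 0.684927   0.20414111] [[-9.45825171e-01  3.24675896e-01 -5.55756996e-04]
 [ 3.24676348e-01  9.45823061e-01 -2.00175358e-03]
 [-1.24273353e-04 -2.07375007e-03 -9.99997842e-01]] [-0.03089167  0.1844866  -0.0634779 ] 0.1
```

View pics/top1.png

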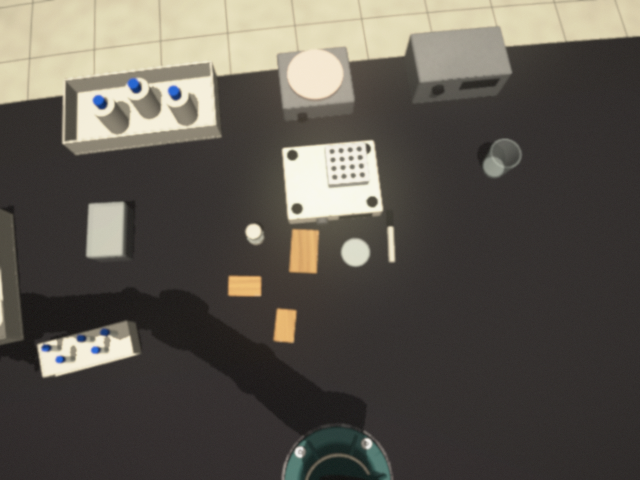

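View pics/scene1.png

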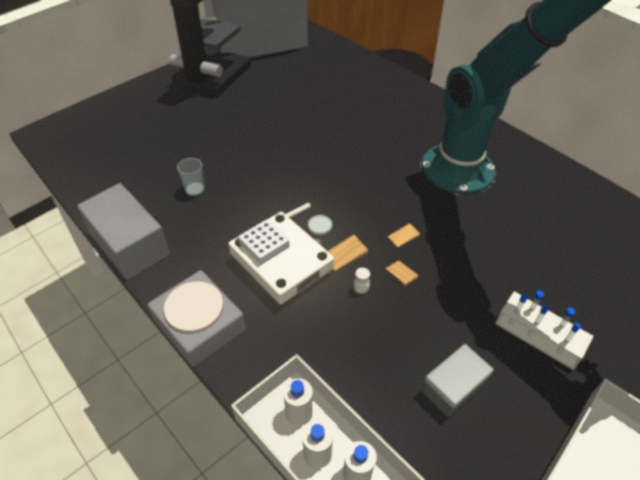

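The largest wedge candidate is at top-view (304,251), directly in front of the heater's front-left pad at (297,208). The two smaller ones, at (245,286) and (285,325), are look-alikes. I'll confirm with an enlarged crop.

Run:
```python
from h import *
i=cv2.imread('pics/top1.png')[130:350,220:420]
i=cv2.resize(i,None,fx=4,fy=4,interpolation=cv2.INTER_CUBIC)
cv2.imwrite('pics/crop1.png',i[:600] if 0 else i[0:600])
import pickle
d=pickle.load(open('c.pkl','rb'));c=d['top']
for n,uv,z in[('padFL',(297,208),.069),('padBL',(292,155),.069),('padFR',(372,201.5),.069),('wedge',(304,251),.01),('tcp',None,0)]:
    if uv: print(n,ray(c,uv,z).round(4))
print(proj(c,[.235,.686,.205]))
```

```text
padFL [0.5788 0.0178 0.069 ]
padBL [0.7035 0.0152 0.069 ]
padFR [ 0.5737 -0.1473  0.069 ]
wedge [0.4938 0.0137 0.01  ]
[-44.83332038 408.86263262]
```

View pics/crop1.png

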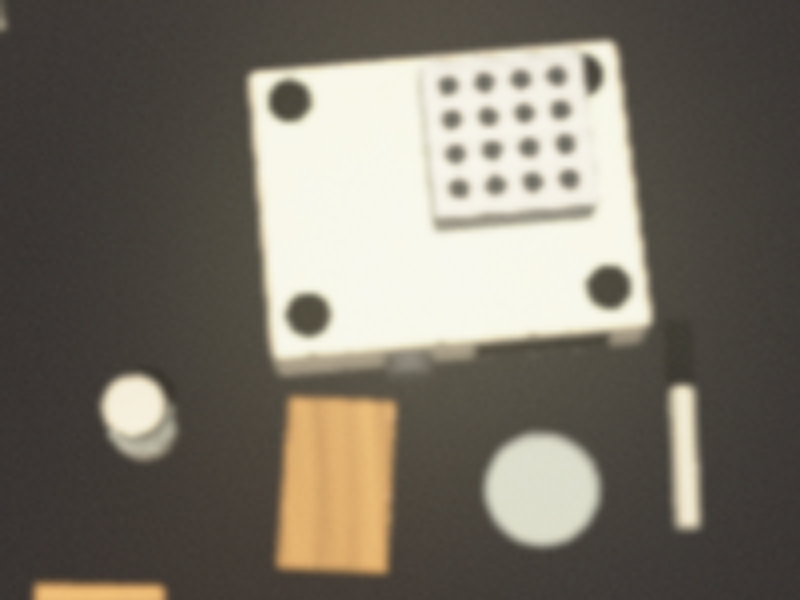

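The crop confirms it. The big wedge has its thin edge at crop (289,397)-(396,401) and its thick edge at (277,571)-(388,574). The pads are at FL (308,315), BL (289,101) and FR (609,287).

Run:
```python
from h import *
import pickle
d=pickle.load(open('c.pkl','rb'));c=d['top']
P=lambda x,y,z: ray(c,(220+x/4-.375,130+y/4-.375),z)[:2]
a,b=P(289,397,.002),P(396,401,.002); e,f=P(388,574,.02),P(277,571,.02)
print('tip',(a+b)/2,'thick',(e+f)/2,'len',np.linalg.norm(a+b-e-f)/2,'w',np.linalg.norm(a-b),np.linalg.norm(e-f))
v=(a+b-e-f);print('wedge yaw',np.degrees(np.arctan2(v[1],v[0])), np.degrees(np.arctan2(*(a-b)[::1])), np.degrees(np.arctan2(*(f-e))))
FL,BL,FR=P(308,315,.069),P(289,101,.069),P(609,287,.069)
print('FL',FL,'BL',BL,'FR',FR); u=BL-FL;w=FL-FR
print('heater yaw',np.degrees(np.arctan2(u[1],u[0])),np.degrees(np.arctan2(-w[0],w[1])))
s=P(289,397,0)
# scene cross-check: project FL pad in scene
print('scene proj', proj(d['scene'],[*FL,.069]),proj(d['scene'],[*((a+b)/2),0.002]),proj(d['scene'],[*((e+f)/2),.02]))
print('vial',P(135,405,.062),'dish',P(542,490,.015))
```

```text
tip [0.54541938 0.00513257] thick [0.44318563 0.02211563] len 0.10363475509626226 w 0.06153518694394677 0.061595803165948905
wedge yaw -9.431839165331082 9.140986664322899 8.46162090536759
FL [0.57806796 0.01871428] BL [0.70380499 0.01548876] FR [ 0.5740251  -0.14702812]
heater yaw -1.4694813372833022 -1.3973064681643428
scene proj [323.06889403 255.28264837] [328.72780937 262.58709626] [362.10838842 241.44860114]
vial [0.54084946 0.11809567] dish [ 0.47631882 -0.1000735 ]
```

>>> servo_tool:
  motion:
    - [-22,-33,0,0,0,-0.03]
    - [-45,-66,0,0,0,-0.06]
    - [-67,-99,0,0,0,-0.09]
    - [-90,-132,0,0,0,-0.12]
    - [-112,-165,0,0,0,-0.15]
    - [-135,-198,0,0,0,-0.18]
    - [-157,-231,0,0,0,-0.21]
    - [-180,-264,0,0,0,-0.24]
    - [-202,-297,0,0,0,-0.27]
    - [-225,-330,0,0,0,-0.306]
  hand: -0.3

```text
time_s: 0.93
eef_pos: [0.3409, 0.2984, 0.205]
eef_rot: [[-1.0, 0.023, -0.0], [0.023, 1.0, -0.0], [0.0, -0.0, -1.0]]
ft_force: [0.6, -0.2, -0.1]
opening: 0.0297
finger_force: 0.0
```

>>> servo_tool:
  motion:
    - [-11,-35,0,0,0,0]
    - [-22,-70,0,0,0,0]
    - [-33,-105,0,0,0,0]
    - [-43,-141,0,0,0,0]
    - [-54,-176,0,0,0,0]
    - [-65,-211,20,0,0,0]
    - [-76,-246,40,0,0,0]
    - [-86,-281,70,0,0,0]
    - [-86,-283,110,0,0,0]
    - [-86,-283,120,0,0,0]

```text
time_s: 1.77
eef_pos: [0.4184, 0.0121, 0.0818]
eef_rot: [[-1.0, 0.031, -0.005], [0.031, 1.0, -0.002], [0.005, -0.002, -1.0]]
ft_force: [-1.3, -0.0, 0.3]
opening: 0.0304
finger_force: 0.0
```

Run:
```python
from h import *
s=manip.observe();c=snap('wrist','w1.png');print(s['eef_pos'],s['eef_rot'],s['q'],s['time_s'],c['T_tool_cam'],s['ft_force'])
```

```text
[0.41840524 0.01211441 0.08182674] [[-0.99951566  0.03070569 -0.00506033]
 [ 0.03071681  0.99952585 -0.00213334]
 [ 0.00499242 -0.00228775 -0.99998492]] [-11.97943355  25.76916219   5.24163651 135.95084085  -6.81456364
  18.80073094  87.4494576 ] 1.7667 [[ 3.31893859e-04 -9.51082918e-01 -3.08935549e-01  7.97319888e-02]
 [ 9.99999942e-01  3.39055829e-04  3.05035564e-05 -6.15590718e-04]
 [ 7.57349870e-05 -3.08935541e-01  9.51082975e-01 -1.67859037e-01]
 [ 0.00000000e+00  0.00000000e+00  0.00000000e+00  1.00000000e+00]] [-1.32243703 -0.00739395  0.30568443]
```

View pics/w1.png

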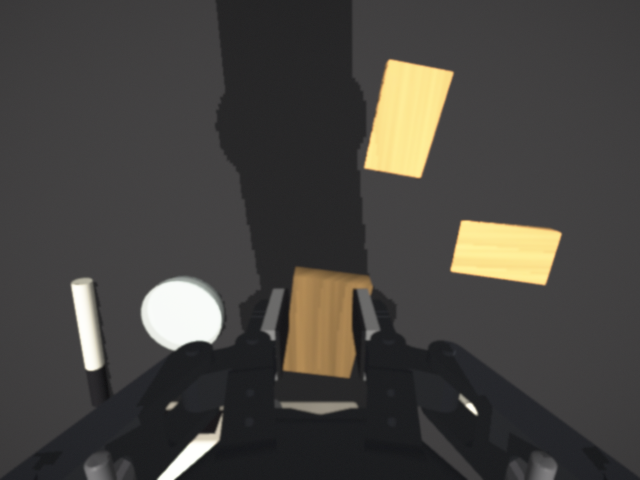

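Seen from behind, the wedge's thick end is at wrist (296,268)-(371,277), with the fingers on either side of it.

```bash
cat >> h.py <<'E'
def wray(c,s,uv,z):
    K=c['camera_matrix'];p=cv2.undistortPoints(np.array([[uv]],float),K,np.array([c['k1'],0,0,0.]))[0,0]
    R=np.array(s['eef_rot']);T=np.array(c['T_tool_cam']);o=R@T[:3,3]+s['eef_pos'];d=R@T[:3,:3]@np.array([p[0],p[1],1]);return o+d*(z-o[2])/d[2]
E
python3 - <<'E'
from h import *
s=manip.observe();c=manip.camera('wrist')
for uv,z in [((296,267),.02),((371,276),.02),((285,372),.002),((350,377),.002),((180,315),.015)]: print(wray(c,s,uv,z).round(4))
E
```

```text
[ 0.4322 -0.0056  0.02  ]
[0.4409 0.0499 0.02  ]
[ 0.5397 -0.0221  0.002 ]
[0.5466 0.0357 0.002 ]
[ 0.4728 -0.1004  0.015 ]
```

>>> servo_tool:
  motion:
    - [3,0,0,0,0.05,0]
    - [6,0,0,0,0.1,0]
    - [8,0,0,0,0.12,0]
    - [8,0,15,0,0.12,0]
    - [8,0,30,0,0.12,0]
    - [8,0,30,0,0.12,0]

```text
time_s: 2.37
eef_pos: [0.4116, 0.0163, 0.0547]
eef_rot: [[-0.992, 0.023, -0.121], [0.023, 1.0, 0.003], [0.121, 0.0, -0.993]]
ft_force: [-0.2, 0.1, 0.4]
opening: 0.0297
finger_force: 0.0
```

>>> servo_tool:
  motion:
    - [-2,-1,15,0,0,0]
    - [-4,-2,30,0,0,0]
    - [-5,-3,42,0,0,0]
    - [-5.8,-3,47,0,0,0]
    - [-5.8,-3,47,0,0,0]
    - [-5.8,-3,47,0,0,0]

```text
time_s: 2.87
eef_pos: [0.4124, 0.0129, 0.0085]
eef_rot: [[-0.993, 0.024, -0.119], [0.024, 1.0, 0.003], [0.119, 0.0, -0.993]]
ft_force: [0.4, -0.8, 0.2]
opening: 0.0301
finger_force: 0.0
```

>>> servo_tool:
  motion:
    - [-5,0,-0.6,0,0,0]
    - [-10,0,-1.2,0,0,0]
    - [-15,0,-1.8,0,0,0]
    - [-20,0,-2.4,0,0,0]
    - [-25,0,-3,0,0,0]
    - [-30,0,-3.6,0,0,0]
    - [-35,0,-4.2,0,0,0]
    - [-40,0,-4.8,0,0,0]
    - [-45,0,-5.4,0,0,0]
    - [-47,0,-5.6,0,0,0]

```text
time_s: 3.7
eef_pos: [0.4607, 0.0115, 0.0077]
eef_rot: [[-0.993, 0.025, -0.118], [0.025, 1.0, 0.003], [0.119, 0.0, -0.993]]
ft_force: [0.2, 0.2, 0.3]
opening: 0.0298
finger_force: 0.0
```

Run:
```python
from h import *
s=manip.observe();c=snap('top','t2.png');w=snap('wrist','w2.png');print(s['eef_pos'],s['ft_force'],s['time_s'])
a=c['img'][130:350,220:420,::-1][60:150,40:120]; a=cv2.resize(a,(400,450),interpolation=cv2.INTER_CUBIC)
b=cv2.resize(w['img'][200:425,220:420,::-1],(400,450),interpolation=cv2.INTER_CUBIC)
cv2.imwrite('pics/c2.png',np.hstack([a,b]))
```

```text
[0.4607319  0.01149569 0.00774183] [0.15075938 0.2437462  0.3127446 ] 3.7
```

View pics/c2.png

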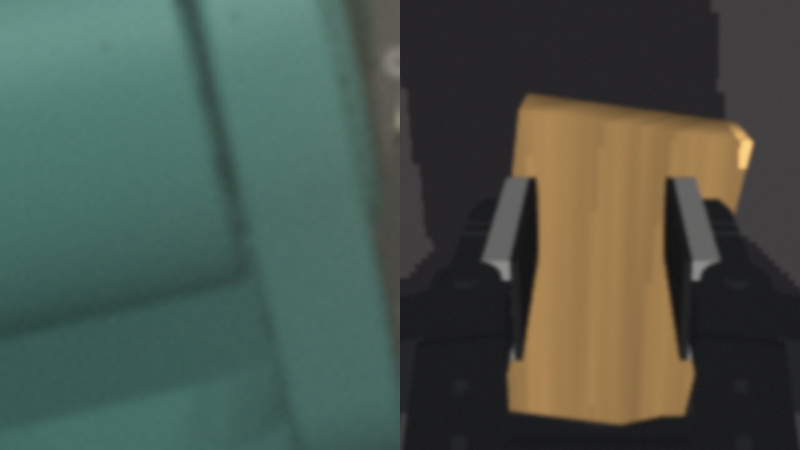

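Run:
```python
from h import *
s=manip.observe();c=manip.camera('wrist')
f=lambda x,y:(220+(x-400)/2,200+y/2)
for uv,z in [(f(527,95),.02),(f(738,122),.02),(f(752,142),.02),(f(510,410),.002),(f(515,180),0),(f(690,180),0.)]: print(uv,wray(c,s,uv,z).round(4))
T=c['T_tool_cam'];K=c['camera_matrix']
for P in [[.011,.015,0],[.011,-.015,0],[-.011,.015,0],[-.011,.0295,0]]:
    p=np.linalg.inv(T)@np.array([*P,1]);print(P,K[:2,:2]@(p[:2]/p[2])+K[:2,2])
```

```text
(283.5, 247.5) [ 0.4368 -0.0069  0.02  ]
(389.0, 261.0) [0.4451 0.0461 0.02  ]
(396.0, 271.0) [0.4505 0.0498 0.02  ]
(275.0, 405.0) [ 0.5399 -0.0188  0.002 ]
(277.5, 290.0) [ 0.4662 -0.0138  0.    ]
(365.0, 290.0) [0.4675 0.0367 0.    ]
[0.011, 0.015, 0] [348.96503635 264.55061785]
[0.011, -0.015, 0] [293.41801874 264.53169911]
[-0.011, 0.015, 0] [347.90522305 300.98729316]
[-0.011, 0.0295, 0] [373.78034324 300.99612827]
```

The wedge has not moved, because the half-open fingertips ride above it. I'll retreat, shut the fingers and push with those.

>>> servo_tool:
  motion:
    - [5,0,-10,0,0,0]
    - [18,-3,-8,0,0,0]
    - [32,-6,-6,0,0,0]
    - [46,-9,-4,0,0,0]
    - [50,-9,-3,0,0,0]
    - [50,-9,-3,0,0,0]
    - [50,-9,5,0,0,0]
    - [50,-9,6,0,0,0]
    - [50,-9,6,0,0,0]
    - [50,-9,6,0,0,0]
  hand: -1

```text
time_s: 4.68
eef_pos: [0.4096, 0.0039, 0.0075]
eef_rot: [[-0.993, 0.025, -0.119], [0.024, 1.0, 0.003], [0.119, 0.0, -0.993]]
ft_force: [-0.5, 0.1, -0.1]
opening: -0.0002
finger_force: 0.0
```

>>> servo_tool:
  motion:
    - [-5,0,-0.6,0,0,0]
    - [-10,0,-1.2,0,0,0]
    - [-15,0,-1.8,0,0,0]
    - [-20,0,-2.4,0,0,0]
    - [-25,0,-3,0,0,0]
    - [-30,0,-3.6,0,0,0]
    - [-35,0,-4.2,0,0,0]
    - [-40,0,-4.8,0,0,0]
    - [-45,0,-5.4,0,0,0]
    - [-45,0,-5.4,0,0,0]

```text
time_s: 5.52
eef_pos: [0.4561, 0.0027, 0.0078]
eef_rot: [[-0.993, 0.025, -0.117], [0.025, 1.0, 0.003], [0.117, 0.0, -0.993]]
ft_force: [-0.3, 0.2, -0.8]
opening: 0.0001
finger_force: 0.0
```

Run:
```python
from h import *
s=manip.observe();w=snap('wrist','w3.png');print(s['eef_pos'],s['ft_force'],s['time_s'])
cv2.imwrite('pics/c3.png',cv2.resize(w['img'][200:425,200:440,::-1],None,fx=2.5,fy=2.5,interpolation=cv2.INTER_CUBIC))
```

```text
[0.45609461 0.00266269 0.00780191] [-0.30850692  0.18416229 -0.84324344] 5.5167
```

View pics/c3.png

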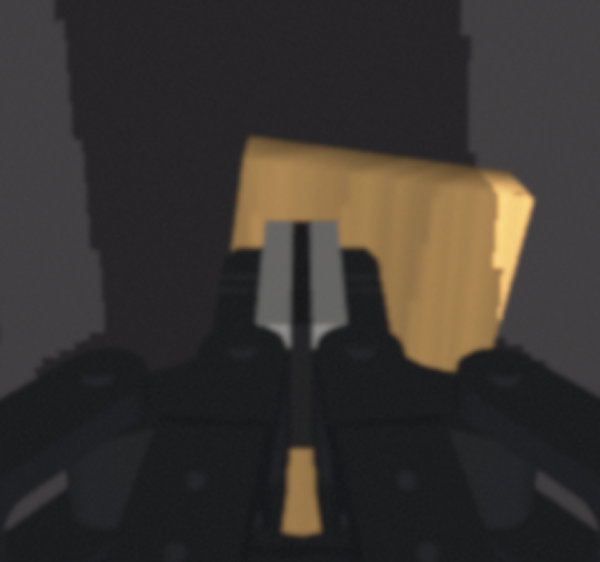

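Run:
```python
from h import *
s=manip.observe();c=manip.camera('wrist')
f=lambda x,y:(200+x/2.5,200+y/2.5)
for uv in [f(248,137),f(510,175)]: print(wray(c,s,uv,.02).round(4))
T=c['T_tool_cam'];K=c['camera_matrix'];print(K[0,0],c['k1'])
for x in(.011,.004,-.004,-.011):
  for z in (0,-.01,-.02,-.03):
    p=np.linalg.inv(T)@np.array([x,.011,z,1]);print(x,z,(K[:2,:2]@(p[:2]/p[2])+K[:2,2]).round(),(K[0,0]/p[2]/1000).round(2))
```

```text
[ 0.4358 -0.008   0.02  ]
[0.4451 0.045  0.02  ]
334.7741006222413 -0.01319306111383148
0.011 0 [342. 265.] 1.85
0.011 -0.01 [343. 272.] 1.95
0.011 -0.02 [344. 280.] 2.07
0.011 -0.03 [346. 290.] 2.2
0.004 0 [341. 276.] 1.83
0.004 -0.01 [342. 284.] 1.93
0.004 -0.02 [344. 293.] 2.04
0.004 -0.03 [345. 303.] 2.17
-0.004 0 [341. 290.] 1.81
-0.004 -0.01 [342. 298.] 1.9
-0.004 -0.02 [343. 308.] 2.01
-0.004 -0.03 [345. 319.] 2.13
-0.011 0 [341. 301.] 1.78
-0.011 -0.01 [342. 310.] 1.88
-0.011 -0.02 [343. 320.] 1.99
-0.011 -0.03 [344. 331.] 2.1
```

Run:
```python
from h import *
s=manip.observe();c=snap('scene','s4.png');print(s['eef_pos'],s['ft_force'])
print(proj(c,s['eef_pos']))
cv2.imwrite('pics/c4.png',cv2.resize(c['img'][150:300,250:450,::-1],None,fx=4,fy=4,interpolation=cv2.INTER_CUBIC))
```

```text
[0.45429023 0.00264321 0.00776969] [-0.7183761  -0.39622078  0.20590389]
[353.56390662 242.54887329]
```

View pics/c4.png

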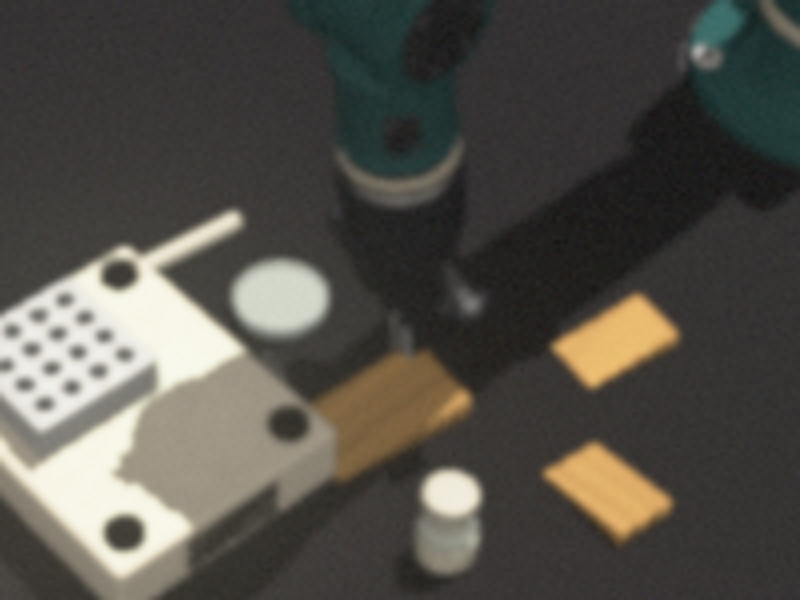

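>>> servo_tool:
  motion:
    - [0,0,-6,0,0,0]
    - [15,0,-5,0,0,0]
    - [30,0,-3,0,0,0]
    - [45,0,0,0,0,0]
    - [45,0,2,0,0,0]
    - [45,0,5,0,0,0]
    - [45,0,5,0,0,0]
    - [45,0,5,0,0,0]

```text
time_s: 6.33
eef_pos: [0.4106, 0.0038, 0.0081]
eef_rot: [[-0.993, 0.025, -0.118], [0.025, 1.0, 0.003], [0.118, 0.0, -0.993]]
ft_force: [0.6, 0.1, 0.6]
opening: 0.0001
finger_force: 0.0
```

>>> servo_tool:
  motion:
    - [0,0,1,0,0,0]
    - [0,0,2,0,0,0]
    - [0,0,3,0,0,0]
    - [0,0,4,0,0,0]
    - [0,0,4,0,0,0]
    - [0,0,4,0,0,0]

```text
time_s: 6.83
eef_pos: [0.4084, 0.0037, 0.0041]
eef_rot: [[-0.992, 0.025, -0.12], [0.025, 1.0, 0.003], [0.12, -0.0, -0.993]]
ft_force: [0.2, 0.7, 0.5]
opening: -0.0001
finger_force: 0.0
```

>>> servo_tool:
  motion:
    - [0,0,1,0,0,0]
    - [0,0,2,0,0,0]
    - [0,0,3,0,0,0]
    - [0,0,4,0,0,0]
    - [0,0,4,0,0,0]

```text
time_s: 7.25
eef_pos: [0.4078, 0.0038, 0.0001]
eef_rot: [[-0.992, 0.025, -0.12], [0.025, 1.0, 0.003], [0.12, -0.0, -0.993]]
ft_force: [-0.0, 0.3, -0.8]
opening: 0.0
finger_force: 0.0
```

>>> servo_tool:
  motion:
    - [0,0,1,0,0,0]
    - [0,0,2,0,0,0]
    - [0,0,3,0,0,0]
    - [0,0,4,0,0,0]
    - [0,0,4,0,0,0]

```text
time_s: 7.67
eef_pos: [0.4074, 0.0038, -0.0039]
eef_rot: [[-0.992, 0.025, -0.12], [0.025, 1.0, 0.003], [0.12, 0.0, -0.993]]
ft_force: [-0.5, 0.3, 0.3]
opening: 0.0
finger_force: 0.0
```

>>> servo_tool:
  motion:
    - [0,0,1,0,0,0]
    - [0,0,2,0,0,0]
    - [0,0,3,0,0,0]
    - [0,0,4,0,0,0]
    - [0,0,4,0,0,0]

```text
time_s: 8.08
eef_pos: [0.4069, 0.0038, -0.0078]
eef_rot: [[-0.992, 0.025, -0.12], [0.025, 1.0, 0.003], [0.12, -0.0, -0.993]]
ft_force: [0.0, -0.6, -0.1]
opening: -0.0
finger_force: 0.0
```

>>> servo_tool:
  motion:
    - [0,0,1,0,0,0]
    - [0,0,2,0,0,0]
    - [0,0,3,0,0,0]
    - [0,0,3,0,0,0]

```text
time_s: 8.42
eef_pos: [0.4065, 0.0038, -0.0108]
eef_rot: [[-0.992, 0.025, -0.12], [0.025, 1.0, 0.003], [0.12, -0.0, -0.993]]
ft_force: [0.2, 0.3, -0.0]
opening: 0.0001
finger_force: 0.0
```

>>> servo_tool:
  motion:
    - [-5,0,-0.6,0,0,0]
    - [-10,0,-1.2,0,0,0]
    - [-15,0,-1.8,0,0,0]
    - [-20,0,-2.4,0,0,0]
    - [-25,0,-3,0,0,0]
    - [-30,0,-3.6,0,0,0]
    - [-35,0,-4.2,0,0,0]
    - [-40,0,-4.8,0,0,0]
    - [-45,0,-5.4,0,0,0]
    - [-45,0,-5.4,0,0,0]

```text
time_s: 9.25
eef_pos: [0.454, 0.0027, -0.0107]
eef_rot: [[-0.993, 0.025, -0.117], [0.025, 1.0, 0.003], [0.117, 0.0, -0.993]]
ft_force: [0.0, 0.3, -0.2]
opening: 0.0001
finger_force: 0.0
```

Run:
```python
from h import *
s=manip.observe();w=snap('wrist','w5.png');print(s['eef_pos'],s['ft_force'],s['time_s'])
cv2.imwrite('pics/c5.png',cv2.resize(w['img'][200:425,200:440,::-1],None,fx=2.5,fy=2.5,interpolation=cv2.INTER_CUBIC))
```

```text
[ 0.45400989  0.00271561 -0.01069671] [ 0.02814983  0.29463861 -0.17620433] 9.25
```

View pics/c5.png

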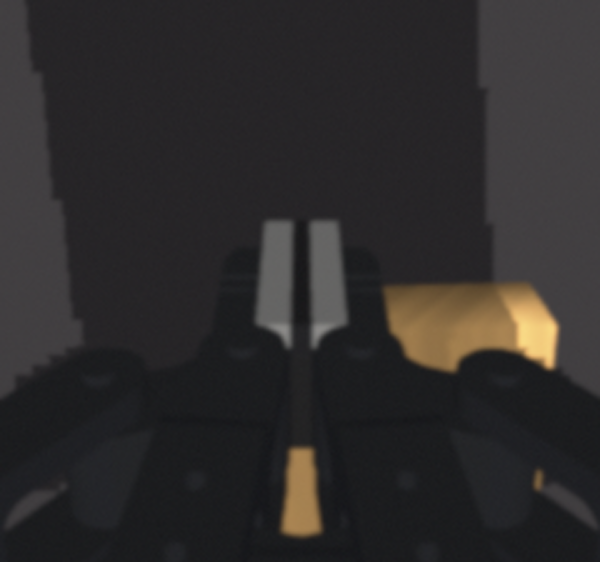

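The wedge is now being pushed and has squared up. Its thick edge lies level at crop y≈284, with the left corner at about (525,285).

Run:
```python
from h import *
s=manip.observe();c=manip.camera('wrist')
f=lambda x,y:(200+x/2.5,200+y/2.5)
for uv in [f(390,286),f(500,285),f(528,285),f(557,322)]: print(wray(c,s,uv,.02).round(4))
print(s['eef_pos'])
```

```text
[0.4585 0.0187 0.02  ]
[0.4588 0.0391 0.02  ]
[0.4589 0.0443 0.02  ]
[0.4665 0.05   0.02  ]
[ 0.45320967  0.00276048 -0.01069175]
```

>>> servo_tool:
  motion:
    - [-3,0,-0.36,0,0,0]
    - [-6,0,-0.7,0,0,0]
    - [-9,0,-1.1,0,0,0]
    - [-12,0,-1.4,0,0,0]
    - [-15,0,-1.8,0,0,0]
    - [-18,0,-2.2,0,0,0]
    - [-21,0,-2.5,0,0,0]
    - [-24,0,-2.9,0,0,0]
    - [-24,0,-2.9,0,0,0]

```text
time_s: 10.1
eef_pos: [0.4774, 0.0021, -0.0106]
eef_rot: [[-0.993, 0.025, -0.118], [0.025, 1.0, 0.003], [0.118, 0.0, -0.993]]
ft_force: [0.1, 0.4, 0.2]
opening: -0.0003
finger_force: 0.0
```

>>> servo_tool:
  motion:
    - [-1,0,-0.1,0,0,0]
    - [-2,0,-0.2,0,0,0]
    - [-3,0,-0.35,0,0,0]
    - [-4,0,-0.5,0,0,0]

```text
time_s: 10.43
eef_pos: [0.4799, 0.002, -0.0107]
eef_rot: [[-0.992, 0.025, -0.12], [0.025, 1.0, 0.003], [0.12, -0.0, -0.993]]
ft_force: [-0.3, -0.5, 0.6]
opening: -0.0001
finger_force: 0.2
```

>>> servo_tool:
  motion:
    - [-1,0,-0.1,0,0,0]
    - [-2,0,-0.2,0,0,0]
    - [-3,0,-0.35,0,0,0]

```text
time_s: 10.68
eef_pos: [0.4829, 0.0019, -0.0107]
eef_rot: [[-0.992, 0.025, -0.12], [0.025, 1.0, 0.003], [0.12, -0.0, -0.993]]
ft_force: [-0.3, -1.3, -0.1]
opening: -0.0001
finger_force: 0.7
```

>>> servo_tool:
  motion:
    - [-1,0,-0.1,0,0,0]
    - [-2,0,-0.2,0,0,0]
    - [-3,0,-0.35,0,0,0]

```text
time_s: 10.93
eef_pos: [0.4838, 0.0016, -0.0108]
eef_rot: [[-0.992, 0.025, -0.124], [0.025, 1.0, 0.003], [0.124, -0.0, -0.992]]
ft_force: [-5.1, -0.7, 0.7]
opening: 0.0002
finger_force: 2.4
```

>>> servo_tool:
  motion:
    - [8,0,1,0,0,0]
    - [16,0,1,0,0,0]
    - [20,0,-30,0,0,0]
    - [24,0,-65,0,0,0]
    - [28,0,-98,0,0,0]
    - [0,5,-120,0,-0.04,0]
    - [-25,10,-120,0,-0.08,0]
    - [-50,15,-120,0,-0.12,0]
    - [-70,19,-120,0,-0.12,0]
    - [-80,19.4,-120,0,-0.12,0]

```text
time_s: 11.77
eef_pos: [0.5834, 0.0204, 0.0995]
eef_rot: [[-1.0, 0.023, 0.005], [0.023, 1.0, 0.001], [-0.005, 0.001, -1.0]]
ft_force: [0.3, 0.4, 0.5]
opening: 0.0002
finger_force: 0.0
```

Run:
```python
from h import *
s=manip.observe();w=snap('wrist','w6.png');c=snap('scene','s6.png');print(s['eef_pos'],s['eef_rot'].round(3),s['ft_force'],s['time_s'])
a=cv2.resize(w['img'][200:440,220:420,::-1],(400,480),interpolation=cv2.INTER_CUBIC)
b=cv2.resize(c['img'][200:320,250:350,::-1],(400,480),interpolation=cv2.INTER_CUBIC)
cv2.imwrite('pics/c6.png',np.hstack([a,b]))
print(proj(c,s['eef_pos']),proj(c,[.578,.0187,.069]))
```

```text
[0.583359   0.02043342 0.09951803] [[-1.     0.023  0.005]
 [ 0.023  1.     0.001]
 [-0.005  0.001 -1.   ]] [0.33201668 0.38198358 0.46866562] 11.7667
[322.00041411 248.53600745] [323.08565846 255.26480392]
```

View pics/c6.png

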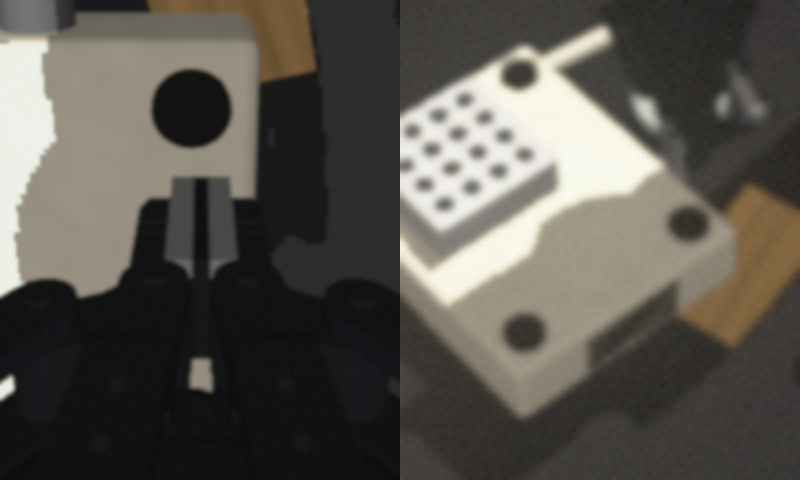

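Run:
```python
from h import *
s=manip.observe();w=manip.camera('wrist');c=manip.camera('scene')
print('pad',wray(w,s,(315,253.5),.069), s['eef_pos'])
e=np.array(s['eef_pos'])
for dz in(0,.01,.02,.03):print(dz,proj(c,e+[0,0,dz]).round(1),proj(c,e+[-.011,0,dz]).round(1),proj(c,e+[.011,0,dz]).round(1))
T=w['T_tool_cam'];K=w['camera_matrix']
for y in (.007,.011,.0145):
  p=np.linalg.inv(T)@np.array([.011,y,-.025,1]);print(y,K[:2,:2]@(p[:2]/p[2])+K[:2,2])
```

```text
pad [0.57613569 0.01558345 0.069     ] [0.58246434 0.01921323 0.09897179]
0 [321.9 248.2] [325.3 245.9] [318.5 250.6]
0.01 [322.  245.4] [325.4 243.1] [318.5 247.8]
0.02 [322.  242.6] [325.4 240.3] [318.5 245. ]
0.03 [322.  239.8] [325.5 237.4] [318.5 242.1]
0.007 [336.25777721 284.93418253]
0.011 [344.78089471 284.93702789]
0.0145 [352.23861055 284.93951758]
```

>>> servo_tool:
  motion:
    - [5,-1.5,0,0,0.005,0]
    - [5,-1.5,10,0,0.005,0]
    - [5,-1.5,20,0,0.005,0]
    - [5,-1.5,25,0,0.005,0]
    - [5,-1.5,28,0,0.005,0]
    - [5,-1.5,28,0,0.005,0]

```text
time_s: 12.47
eef_pos: [0.5744, 0.0175, 0.0696]
eef_rot: [[-1.0, 0.025, -0.007], [0.025, 1.0, -0.0], [0.007, -0.0, -1.0]]
ft_force: [0.2, 0.2, 0.6]
opening: 0.0001
finger_force: 0.0
```

>>> servo_tool:
  motion:
    - [0,0,1,0,0,0]
    - [0,0,2,0,0,0]
    - [0,0,3,0,0,0]
    - [0,0,4,0,0,0]

```text
time_s: 12.8
eef_pos: [0.5757, 0.0176, 0.0671]
eef_rot: [[-1.0, 0.025, -0.004], [0.025, 1.0, 0.0], [0.004, 0.0, -1.0]]
ft_force: [0.1, 0.2, 0.1]
opening: -0.0
finger_force: 0.0
```

>>> servo_tool:
  motion:
    - [0,0,1,0,0,0]
    - [0,0,2,0,0,0]
    - [0,0,3,0,0,0]
    - [0,0,4,0,0,0]
    - [0,0,4,0,0,0]

```text
time_s: 13.22
eef_pos: [0.5752, 0.0175, 0.0627]
eef_rot: [[-1.0, 0.025, -0.005], [0.025, 1.0, 0.0], [0.005, -0.0, -1.0]]
ft_force: [-0.2, 0.8, 0.1]
opening: -0.0002
finger_force: 0.0
```

>>> servo_tool:
  motion:
    - [0,0,1,0,0,0]
    - [0,0,2,0,0,0]
    - [0,0,3,0,0,0]
    - [0,0,3,0,0,0]

```text
time_s: 13.55
eef_pos: [0.5752, 0.0175, 0.0597]
eef_rot: [[-1.0, 0.025, -0.005], [0.025, 1.0, 0.0], [0.005, -0.0, -1.0]]
ft_force: [0.5, 0.0, 0.6]
opening: 0.0002
finger_force: 0.0
```

>>> servo_tool:
  motion:
    - [0,0,1,0,0,0]
    - [0,0,2,0,0,0]
    - [0,0,3,0,0,0]
    - [0,0,3,0,0,0]

```text
time_s: 13.88
eef_pos: [0.5752, 0.0175, 0.0567]
eef_rot: [[-1.0, 0.025, -0.005], [0.025, 1.0, 0.0], [0.005, -0.0, -1.0]]
ft_force: [1.2, -0.3, -0.5]
opening: 0.0002
finger_force: 0.0
```

>>> servo_tool:
  motion:
    - [0,0,1,0,0,0]
    - [0,0,2,0,0,0]
    - [0,0,3,0,0,0]
    - [0,0,3,0,0,0]

```text
time_s: 14.22
eef_pos: [0.5752, 0.0175, 0.0537]
eef_rot: [[-1.0, 0.025, -0.005], [0.025, 1.0, 0.0], [0.005, -0.0, -1.0]]
ft_force: [0.1, 1.1, 0.0]
opening: -0.0002
finger_force: 0.0
```

>>> servo_tool:
  motion:
    - [0,0,1,0,0,0]
    - [0,0,2,0,0,0]
    - [0,0,2,0,0,0]

```text
time_s: 14.47
eef_pos: [0.5752, 0.0175, 0.0517]
eef_rot: [[-1.0, 0.025, -0.005], [0.025, 1.0, 0.0], [0.005, -0.0, -1.0]]
ft_force: [0.7, 0.2, 0.4]
opening: 0.0003
finger_force: 0.0
```

>>> servo_tool:
  motion:
    - [0,0,1,0,0,0]
    - [0,0,2,0,0,0]
    - [0,0,2,0,0,0]

```text
time_s: 14.72
eef_pos: [0.5752, 0.0175, 0.0497]
eef_rot: [[-1.0, 0.025, -0.005], [0.025, 1.0, 0.0], [0.005, -0.0, -1.0]]
ft_force: [-0.3, -0.1, 0.1]
opening: -0.0001
finger_force: 0.0
```

>>> servo_tool:
  motion:
    - [0,0,1,0,0,0]
    - [0,0,2,0,0,0]
    - [0,0,2,0,0,0]

```text
time_s: 14.97
eef_pos: [0.5752, 0.0175, 0.0477]
eef_rot: [[-1.0, 0.025, -0.005], [0.025, 1.0, 0.0], [0.005, -0.0, -1.0]]
ft_force: [0.4, 1.5, 0.5]
opening: 0.0001
finger_force: 0.0
```

>>> servo_tool:
  motion:
    - [0,0,1,0,0,0]
    - [0,0,2,0,0,0]
    - [0,0,2,0,0,0]

```text
time_s: 15.22
eef_pos: [0.5751, 0.0175, 0.0457]
eef_rot: [[-1.0, 0.025, -0.005], [0.025, 1.0, 0.0], [0.005, -0.0, -1.0]]
ft_force: [-0.1, 0.0, 0.1]
opening: 0.0002
finger_force: 0.0
```

>>> servo_tool:
  motion:
    - [0,0,1,0,0,0]
    - [0,0,2,0,0,0]
    - [0,0,2,0,0,0]

```text
time_s: 15.47
eef_pos: [0.5752, 0.0175, 0.0437]
eef_rot: [[-1.0, 0.025, -0.005], [0.025, 1.0, 0.0], [0.005, -0.0, -1.0]]
ft_force: [0.3, -0.1, 0.2]
opening: -0.0004
finger_force: 0.0
```

>>> servo_tool:
  motion:
    - [0,0,1,0,0,0]
    - [0,0,2,0,0,0]
    - [0,0,2,0,0,0]

```text
time_s: 15.72
eef_pos: [0.5753, 0.0176, 0.0428]
eef_rot: [[-1.0, 0.025, -0.005], [0.025, 1.0, 0.0], [0.005, 0.0, -1.0]]
ft_force: [-2.0, -0.7, 8.8]
opening: 0.0004
finger_force: 4.0
```

>>> servo_tool:
  motion:
    - [0,0,0.3,0,0,0]
    - [0,0,0.3,0,0,0]
    - [0,0,0.3,0,0,0]
    - [0,0,0.3,0,0,0]
    - [0,0,0.3,0,0,0]
    - [0,0,0.3,0,0,0]
    - [0,0,0.3,0,0,0]
    - [0,0,0.3,0,0,0]
    - [0,0,0.3,0,0,0]
    - [0,0,0.3,0,0,0]

```text
time_s: 16.55
eef_pos: [0.5753, 0.0176, 0.0428]
eef_rot: [[-1.0, 0.025, -0.005], [0.025, 1.0, 0.0], [0.005, 0.0, -1.0]]
ft_force: [-2.4, -0.1, 9.8]
opening: 0.0001
finger_force: 4.8
```

>>> servo_tool:
  motion:
    - [0,0,0,0,0,0]
    - [0,0,0,0,0,0]
    - [0,0,0,0,0,0]
    - [0,0,0,0,0,0]

```text
time_s: 16.88
eef_pos: [0.5753, 0.0176, 0.0428]
eef_rot: [[-1.0, 0.025, -0.005], [0.025, 1.0, 0.0], [0.005, 0.0, -1.0]]
ft_force: [-2.0, 0.1, 9.0]
opening: -0.0002
finger_force: 4.8
```

>>> servo_tool:
  motion:
    - [0,0,-0.8,0,0,0]
    - [0,0,-0.8,0,0,0]
    - [0,0,-0.8,0,0,0]

```text
time_s: 17.13
eef_pos: [0.5755, 0.0176, 0.0429]
eef_rot: [[-1.0, 0.025, -0.005], [0.025, 1.0, 0.0], [0.005, 0.0, -1.0]]
ft_force: [-0.9, 0.6, 6.4]
opening: -0.0004
finger_force: 3.1
```

>>> servo_tool:
  motion:
    - [0,0,-0.5,0,0,0]
    - [0,0,-0.5,0,0,0]
    - [0,0,-0.5,0,0,0]

```text
time_s: 17.38
eef_pos: [0.5755, 0.0175, 0.043]
eef_rot: [[-1.0, 0.025, -0.005], [0.025, 1.0, 0.0], [0.005, 0.0, -1.0]]
ft_force: [-0.9, -0.3, 3.2]
opening: 0.0004
finger_force: 1.7
```

>>> servo_tool:
  motion:
    - [0,0,-0.4,0,0,0]
    - [0,0,-0.4,0,0,0]
    - [0,0,-0.4,0,0,0]

```text
time_s: 17.63
eef_pos: [0.5752, 0.0175, 0.043]
eef_rot: [[-1.0, 0.025, -0.005], [0.025, 1.0, 0.0], [0.005, -0.0, -1.0]]
ft_force: [0.4, -0.2, -0.1]
opening: -0.0005
finger_force: 0.2
```

>>> servo_tool:
  motion:
    - [0,0,-0.4,0,0,0]
    - [0,0,-0.4,0,0,0]
    - [0,0,-0.4,0,0,0]

```text
time_s: 17.88
eef_pos: [0.5751, 0.0175, 0.0435]
eef_rot: [[-1.0, 0.025, -0.005], [0.025, 1.0, 0.0], [0.005, -0.0, -1.0]]
ft_force: [0.2, 0.5, -0.2]
opening: 0.0003
finger_force: 0.0
```

The corner takes 9 N and moves only 0.2 mm, so it holds. I'll take the hand away and check.

Run:
```python
from h import *
snap('wrist','w7.png')
```

>>> servo_tool:
  motion:
    - [0,0,-5,0,0,0]
    - [0,0,-30,0,0,0]
    - [0,0,-65,0,0,0]
    - [0,0,-100,0,0,0]
    - [0,0,-130,0,0,0]
    - [0,30,-140,0,0,0]
    - [0,65,-140,0,0,0]
    - [0,100,-140,0,0,0]
    - [0,140,-140,0,0,0]
    - [0,180,-140,0,0,0]

```text
time_s: 18.77
eef_pos: [0.5803, 0.1985, 0.1844]
eef_rot: [[-1.0, 0.026, -0.004], [0.026, 1.0, 0.0], [0.004, 0.0, -1.0]]
ft_force: [1.0, -0.0, 1.1]
opening: -0.0003
finger_force: 0.0
```

>>> servo_tool:
  motion:
    - [0,40,0,0,0,0]
    - [0,80,0,0,0,0]
    - [0,120,0,0,0,0]
    - [0,160,0,0,0,0]
    - [0,200,0,0,0,0]
    - [0,240,0,0,0,0]
    - [0,240,0,0,0,0]
    - [0,240,0,0,0,0]

```text
time_s: 19.43
eef_pos: [0.5842, 0.442, 0.1834]
eef_rot: [[-1.0, 0.018, -0.006], [0.018, 1.0, 0.002], [0.006, 0.002, -1.0]]
ft_force: [0.1, -1.1, -0.3]
opening: 0.0002
finger_force: 0.0
```

Run:
```python
from h import *
w=cv2.imread('pics/w7.png');c=snap('top','t8.png');print(manip.observe()['time_s'],manip.observe()['eef_pos'],manip.observe()['ft_force'])
a=cv2.resize(w[200:400,220:420],(350,350))
b=cv2.resize(c['img'][130:280,240:350,::-1],(440,600),interpolation=cv2.INTER_CUBIC)
a=cv2.copyMakeBorder(a,0,250,0,0,cv2.BORDER_CONSTANT)
cv2.imwrite('pics/c8.png',np.hstack([b,a]))
```

```text
19.4833 [0.58545266 0.43840839 0.18337772] [ 0.98068073 -1.07677964 -0.97906673]
```

View pics/c8.png

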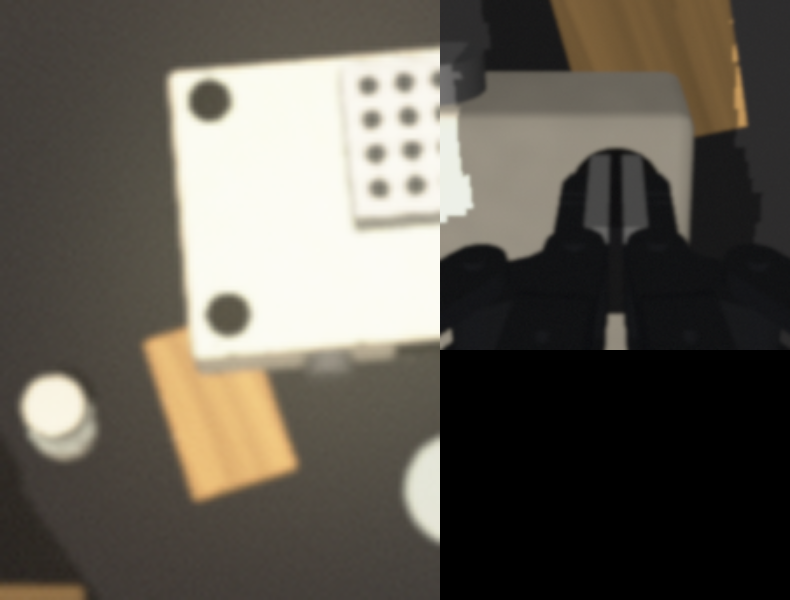

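The heater has not moved, but the wedge has turned about 18° counterclockwise: its thin-left corner is at crop (143,343), thick-left at (195,500) and thick-right at (297,466). I'll work out where the foot lies on it.

Run:
```python
from h import *
c=manip.camera('top')
P=lambda x,y,z: ray(c,(240+x/4-.375,130+y/4-.375),z)[:2]
tl=P(143,343,.002);kl=P(195,500,.02);kr=P(297,466,.02)
FL,BL=P(228,315,.069),P(209,101,.069)
x=(tl-kl)/np.linalg.norm(tl-kl);print(np.linalg.norm(tl-kl),np.linalg.norm(kl-kr),np.degrees(np.arctan2(x[1],x[0])))
k=(kl+kr)/2;y=np.array([-x[1],x[0]]);d=FL-k
print('k',k,'FL',FL,BL,'foot in wedge: along from thick',d@x,'lat',d@y)
```

```text
0.10131418554756016 0.06022117709137613 11.72461645041972
k [0.49393931 0.01989546] FL [0.57806796 0.01871428] [0.70380499 0.01548876] foot in wedge: along from thick 0.08213332341632865 lat -0.01825214413983009
```

```bash
python3 -c "
from bench import manip
print(manip.close_job())"
```

```text
the job is handed in; nothing more can be done
None
```

The wedge is under the short front-left foot: that corner took a 9 N press on its pad for over a second, giving about 0.2 mm. The heater did not visibly shift, though I judged level from contact and press travel, not measured tilt. The wedge sits turned about 12–18°, with the foot roughly 18 mm right of its centreline but fully on it; the hand is clear and the job is handed in.

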